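Find the weight case that rattles and show it to the scanner

TASK

First wake the code scanner by squeezing its trigger all the way and letting it spring back. Then lift and shake the three sealed weight cases one at a time until you find the one with a loose weight rattling inside, standing each silent one back upright where it was and never showing it to the scanner. Finish still holding the rattling case in the air, level with the scanner's window and squarely in front of it, lid up, one short labelled end facing the window about 7 cm away and touching nothing but the gripper; the program ends while holding it there; leave the glassware, jar and rack alone.

Things in the scene. Friction and masses are not known exactly. Their poses are not given: they have to be found in the camera images.
- scanner: grey hand scanner fixed on its side on a stand (base 200 x 110 x 12 mm). Origin at the stand's underside, x along the grip towards the head, y the way the window looks, z up. Grip: level bar 30 mm wide (y -15 to +15 mm), 28 mm high, centre 90 mm above the bench, x -105 to +45 mm. Head: x 37 to 103, y -68 to +50 mm, 57 to 123 mm above the bench
- trigger (a joint): hinge angle of the scanner's trigger, rad: 0 released, 0.2 fully squeezed against its stop; sprung, it comes back by itself. The trigger is a black lever 66 mm long, 10 mm thick, 24 mm high, alongside the grip on its +y side, hinged upright at scanner x = 32 mm, y = 33 mm; the free end points back along -x and swings towards the grip
- trigger_pad (a point): where to press the trigger: centre of its outer face, at scanner x = -18 mm, y = 38 mm, 90 mm above the bench when released. Grip and lever together are 53 mm wide there (y -15 to +38) and 43 mm when fully squeezed; a squeeze takes about 2.5 N at first and 7.5 N at the stop.
- window (a point): centre of the scanner's window, on the head's front face at scanner x = 70 mm, y = 50 mm, 90 mm above the bench; axes as the scanner's: y points straight out of the window
- case_a: one of three identical-looking sealed cases, loose on the bench: black plastic box 110 mm long (its x), 50 mm wide (y), 60 mm high, steel seam line 41 mm up, a paper label and a small clasp on each short end; origin under its centre, z up. Mass 0.28 to 0.6 kg; grip it across its 50 mm width
- case_a_center (a point): middle of case_a, 30 mm above its underside; axes as the case's. Two cases are packed tight and silent; in one, any of the three, a 0.16 kg weight slides 65 mm along the length: it knocks when shaken, slides when tipped 0.4 rad and stays at that end when levelled, so the moment at the wrist differs by about 0.1 N m between tipping one way and the other (silent: no difference)
- case_b: one of three identical-looking sealed cases, loose on the bench: black plastic box 110 mm long (its x), 50 mm wide (y), 60 mm high, steel seam line 41 mm up, a paper label and a small clasp on each short end; origin under its centre, z up. Mass 0.28 to 0.6 kg; grip it across its 50 mm width
- case_b_center (a point): middle of case_b, 30 mm above its underside; axes as the case's. Two cases are packed tight and silent; in one, any of the three, a 0.16 kg weight slides 65 mm along the length: it knocks when shaken, slides when tipped 0.4 rad and stays at that end when levelled, so the moment at the wrist differs by about 0.1 N m between tipping one way and the other (silent: no difference)
- case_c: one of three identical-looking sealed cases, loose on the bench: black plastic box 110 mm long (its x), 50 mm wide (y), 60 mm high, steel seam line 41 mm up, a paper label and a small clasp on each short end; origin under its centre, z up. Mass 0.28 to 0.6 kg; grip it across its 50 mm width
- case_c_center (a point): middle of case_c, 30 mm above its underside; axes as the case's. Two cases are packed tight and silent; in one, any of the three, a 0.16 kg weight slides 65 mm along the length: it knocks when shaken, slides when tipped 0.4 rad and stays at that end when levelled, so the moment at the wrist differs by about 0.1 N m between tipping one way and the other (silent: no difference)
- beaker: bystander: glass beaker, 60 mm across, 75 mm high, origin under its centre
- reagent: bystander: white plastic jar, 52 mm across, 95 mm high, origin under its centre
- tube_rack: bystander: green test-tube rack with glass tubes, 60 x 120 mm, 84 mm high, origin under its centre
There are look-alikes about, which are no part of the job. What is shaped like the case_b but red or yellow is not meant.

How it is judged:
By the outcome, as a careful person would: the job done as asked, in the order asked, and still so for the second after the job is handed in, while the arm keeps its last pose, push and grip.
It also fails if it takes over 72 s, if anything falls off the work surface, if the arm or the gripper's body presses on something with over 40 N, if the wrist force passes 120 N, or if a joint passes its speed limit or range.

ROBOT

A 6-joint arm with a two-finger parallel gripper is mounted at the origin on the work surface. World frame = base frame: x ahead of the robot, y to its left, z up, the work surface at z = 0. Lengths are in m, angles in degrees, forces in N, time in s.
With the tool pointing down it reaches from about 0.275 to 0.975 m from the base axis. Payload 8.4 kg.
Tool frame: the origin (TCP) lies midway between the tips of the shut fingers; the grasp point (between the pads) lies ctrl.pinch_z behind it (ctrl.pinch_z is the distance from the TCP to the grasp point, in m); z points along the fingers, y is the direction in which the jaws open and shut (so a half turn about z gives the same grasp; the last joint's range is limited). The gripper opens to 92 mm and grips with 3 to 60 N. Pads are 20 mm wide; open, the fingers measure 128 mm over their backs; the gripper's body (75 mm by 189 mm) begins 69 mm behind the grasp point.
Start: joints at [-77.487, 20.225, 93.587, -0, 66.188, -0.138], TCP at [0.137, -0.61, 0.186] pointing down, gripper open.
Joint ranges: [-150.9, 150.9], [-52.94, 120.26], [3.33, 152.33], [-74.26, 254.26], [0, 154.13], [-172.89, 172.89]. Speed limits (degrees/s): [127.2, 127.2, 159.86, 180, 180, 180].

INTERFACE

Orientations are given as a 3x3 rotation matrix whose columns are the frame's x, y, z axes.
In Python, from rig import ctrl gives the robot as it stands.
- The arm moves only by the tool apply_moves, never from a script. Its argument "increments" is a list of rows, each a list of 7 numbers: the finger opening in m, from 0 to 0.0919, then the shift along the world's x, y, z in m, then the turn, a rotation vector about the world's x, y, z in rad. A call has 1 to 5 rows; each row shifts and turns the commanded pose from where the row before left it; what a row does not reach is not made up. A row lasts 1/12 s, in which the tool goes at most 41.7 mm and 7.16 degrees, less where a joint would pass 70% of its speed; a pose out of reach is approached as far as the arm can. A call is refused whole if a number of a shift passes 0.0417 or a number of a turn 0.125, either way. A call with a gripper value outside its range is refused whole. The fingers move at their own pace and stop on an object; the grip force is fixed at half the most. Time passes only in rows, so rows that do not move let the fingers close. It gives the time, the measured TCP pose, the force and the opening at its end, in the units of the state.
- ctrl.sense(): the state, without advancing time (a new reading comes with each control period).
- ctrl.snapshot(name): name is "side" or "top" or "wrist"; returns the picture (384x512x3 uint8, red, green, blue); there is no depth.
- ctrl.camera_params(name): a dict with "fx", "fy", "cx", "cy" (pixels), "origin" and "attitude" of the camera in the world. Camera axes: x right, y down, z forward; pixel columns grow to the right and rows downward; lengths in m; the calibration is good to about 2 mm. The wrist camera is an equidistant fisheye: a pixel r from the principal point sees the ray r / f radians off the axis. A picture is of the moment at which its call begins: read the wrist's pose just before it. camera_params takes no time and is no camera call; for the wrist camera it gives the pose at the moment of the call.
- ctrl.close_job(): hands the job in, once; it reports no verdict.
Trained networks look in the newest picture that a camera, given by its name, has taken for a name from the list of things; names that differ only in an ending like _2 or _b are one class to them, and where a whole thing is asked for, a point or a joint stands for the part that bears it (a point fixed in the world has none). Each returns a list of dicts, best first, with "conf" (0 to 1); they miss things now and then, are a little off and sometimes report something else, mostly with a low value. They report only what shows in the picture. A call takes as long as a camera call. They do not tell look-alikes from the thing itself.
- ctrl.find_in(camera, target): "box" ([left, top, right, bottom] in pixels, round what is visible of it).
The state is a dict: "time": time; "joint_positions": joint angles; "joint_velocities": joint speeds; "joint_efforts": joint torques, N m; "tool_pos": TCP position; "tool_rot": TCP orientation; "contact_force": force on the tool from outside, world axes, zero at the start; "torque": the same for the moment, N m; "gripper_width": opening from 0.0 (shut) to 1.0 (fully open).
Only numpy, scipy, OpenCV 4.12 (cv2) and the standard library are available. Lean on these libraries where they do the work, as an engineer would, in place of code of your own. Each camera call takes 0.05 s, during which the arm holds its last target.

## Working session

There is one attempt and no reset: what is moved stays moved. The work goes in short steps, Python scripts to look and compute and a tool call to move; the robot and the scene stay as the last step left them, time stands still between calls to the robot, and variables do not carry over. Pictures are saved under pics/ and viewed, and the job is handed in when it is done.

Besides the shell and the picture viewer there is one more tool, called after "Request:" as name(argument=value, ...), one argument or row to a line, values as JSON. apply_moves: Moves the arm, as the interface text tells. Its arguments: {"type":"object","properties":{"increments":{"type":"array"}},"required":["increments"]}

```bash
ls; mkdir -p pics
python3 - <<'E'
from rig import ctrl
import cv2
print(ctrl.sense()); print(ctrl.pinch_z)
for n in ["side","top","wrist"]:
    im=ctrl.snapshot(n); cv2.imwrite(f"pics/{n}0.png",im[:,:,::-1]); print(n,ctrl.camera_params(n))
for n in ["side","top"]:
    for t in ["scanner","trigger","window","case_a","beaker","reagent","tube_rack"]:
        print(n,t,[(round(d['conf'],2),[round(v) for v in d['box']]) for d in ctrl.find_in(n,t)])
E
```

```text
pics
{'time': 0.0, 'joint_positions': array([-7.74861065e+01,  2.02605064e+01,  9.36296692e+01, -8.98839622e-05,
        6.61871709e+01, -1.38780436e-01]), 'joint_velocities': array([ 0.00104691,  0.08675852, -0.03503473,  0.01396955, -0.13216794,
       -0.04511612]), 'joint_efforts': array([-3.04763445e-03, -5.93854988e+01, -3.34222448e+01,  6.94546709e-02,
        2.32113706e-02, -1.11460206e-04]), 'tool_pos': array([ 0.13676986, -0.60930159,  0.18528087]), 'tool_rot': array([[ 9.75715665e-01,  2.19040762e-01, -2.93903716e-04],
       [ 2.19040959e-01, -9.75714775e-01,  1.31757054e-03],
       [ 1.83545675e-06, -1.34995117e-03, -9.99999089e-01]]), 'contact_force': array([ 0.49566918, -0.13360699, -0.22986898]), 'torque': array([ 0.00067197,  0.00289861, -0.05511409]), 'gripper_width': 1.0012179161899994}
0.0187
side {'fx': 399.0887529648959, 'fy': 399.0887529648959, 'cx': 249.78575924926838, 'cy': 191.87583253682047, 'origin': array([0.32647329, 0.83013135, 0.65009589]), 'attitude': array([[-9.54056673e-01, -1.66172195e-01,  2.49324418e-01],
       [-2.99624778e-01,  5.26545236e-0
[... 1085 characters left out ...]
202, 227]), (0.45, [212, 292, 275, 349]), (0.43, [206, 242, 258, 283])]
side reagent [(0.72, [150, 219, 174, 266])]
side tube_rack [(0.65, [228, 132, 253, 171])]
top scanner [(0.87, [352, 192, 415, 278]), (0.38, [111, 210, 138, 262])]
top trigger [(0.78, [364, 216, 370, 248])]
top window [(0.88, [352, 188, 411, 280])]
top case_a [(0.86, [269, 247, 316, 274]), (0.78, [169, 184, 196, 228]), (0.69, [201, 260, 241, 310]), (0.68, [140, 259, 176, 314]), (0.64, [109, 208, 138, 260]), (0.57, [222, 194, 244, 240]), (0.26, [229, 124, 253, 149])]
top beaker [(0.86, [227, 127, 252, 151]), (0.5, [364, 219, 372, 250])]
top reagent [(0.73, [166, 123, 191, 144])]
top tube_rack [(0.94, [354, 128, 414, 163])]
```

Run:
```python
import cv2
a=cv2.imread('pics/top0.png'); cv2.imwrite('pics/top0c.png',cv2.resize(a[100:330,90:430],None,fx=2.35,fy=2.35,interpolation=cv2.INTER_CUBIC))
a=cv2.imread('pics/side0.png'); cv2.imwrite('pics/side0c.png',cv2.resize(a[110:360,130:380],None,fx=2.4,fy=2.4,interpolation=cv2.INTER_CUBIC))
```

```text
(no output)
```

View pics/top0c.png

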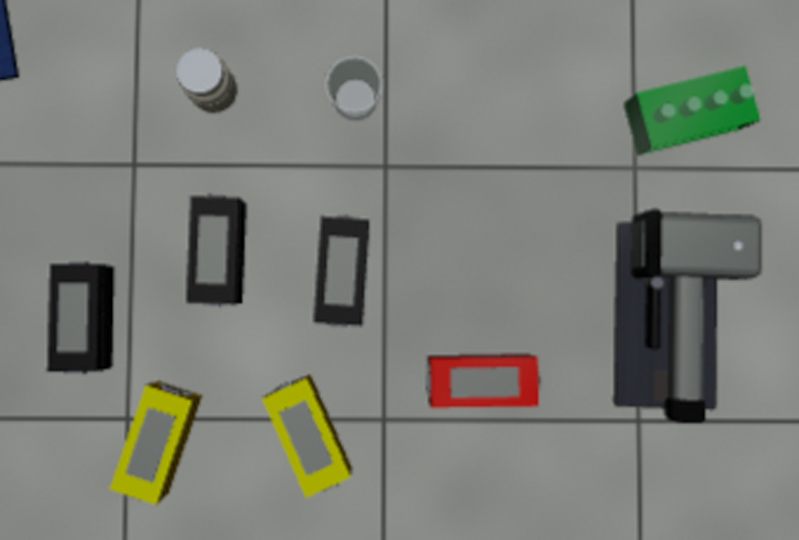

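View pics/side0c.png

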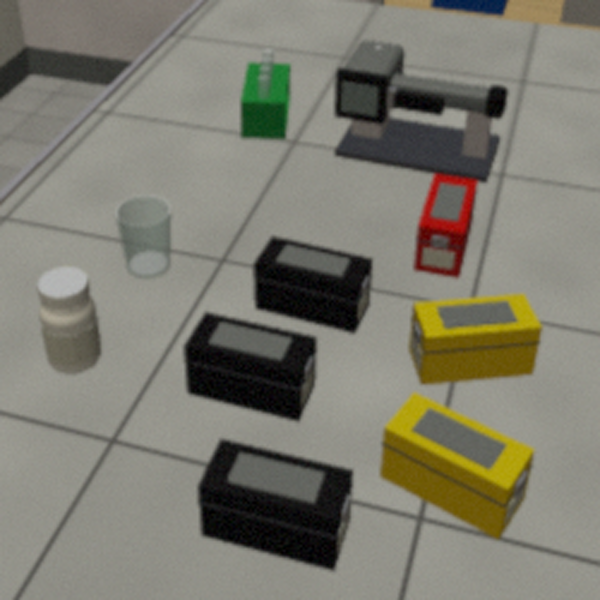

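View pics/top0.png

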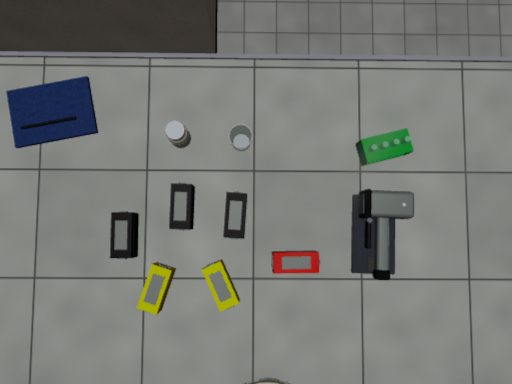

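The top view shows the three black cases at about (123,235), (182,206) and (235,215) px. The yellow cases at (155,288) and (220,286) and the red one at (296,262) are look-alikes. The scanner is at about (385,230), with its window looking image-left (world +y).

Next I'll fit poses using both fixed cameras.

```bash
cat > h.py <<'E'
import numpy as np, cv2
from rig import ctrl
def proj(cp,P):
    P=np.atleast_2d(P); q=(P-cp['origin'])@np.array(cp['attitude'])
    return np.c_[cp['fx']*q[:,0]/q[:,2]+cp['cx'], cp['fy']*q[:,1]/q[:,2]+cp['cy']]
def ray(cp,uv,z):
    d=np.array(cp['attitude'])@np.array([(uv[0]-cp['cx'])/cp['fx'],(uv[1]-cp['cy'])/cp['fy'],1.])
    return cp['origin']+d*(z-cp['origin'][2])/d[2]
def box(x0,x1,y0,y1,z0,z1):
    return np.array([[x,y,z] for x in(x0,x1) for y in(y0,y1) for z in(z0,z1)])
def place(B,p):
    c,s=np.cos(p[2]),np.sin(p[2]); R=np.array([[c,-s,0],[s,c,0],[0,0,1]])
    return B@R.T+[p[0],p[1],0]
def hullmask(uvs,shape,S=8):
    m=np.zeros((shape[0]*1,shape[1]*1),np.float32)
    big=np.zeros((shape[0]*4,shape[1]*4),np.uint8)
    for uv in uvs:
        h=cv2.convexHull(((uv+0.5)*4-0.5).astype(np.float32)).reshape(-1,2)
        cv2.fillConvexPoly(big,np.round(h*16).astype(np.int32),255,shift=4)
    return cv2.resize(big,(shape[1],shape[0]),interpolation=cv2.INTER_AREA)/255.
E
cat > fit.py <<'E'
from h import *
from scipy.optimize import minimize
ims={n:cv2.imread(f'pics/{n}0.png') for n in('top','side')}
cps={n:ctrl.camera_params(n) for n in ims}
B=box(-.055,.055,-.025,.025,0,.06)
masks={}
for n,im in ims.items():
    m=(im.max(2)<62).astype(np.uint8)
    cs,_=cv2.findContours(m,cv2.RETR_EXTERNAL,cv2.CHAIN_APPROX_NONE)
    f=np.zeros_like(m); 
    for c in cs:
        if cv2.contourArea(c)>150: cv2.drawContours(f,[c],-1,1,-1)
    masks[n]=f.astype(np.float32)
    cv2.imwrite(f'pics/mask_{n}.png',f*255)
out=[]
for uv in [(121,235),(180,206),(235,215)]:
    g=ray(cps['top'],uv,.06); p0=np.array([g[0],g[1],0.])
    res={}
    for use in (('top',),('side',),('top','side')):
        def cost(q):
            p=p0+q*[.01,.01,.1]; t=0
            for n in use:
                H=hullmask([proj(cps[n],place(B,p))],masks[n].shape)
                u0=proj(cps[n],place(B,p0)); a=(u0.min(0)-9).astype(int); b=(u0.max(0)+9).astype(int)
                t+=np.abs(H-masks[n])[a[1]:b[1],a[0]:b[0]].sum()
            return t
        r=min((minimize(cost,[0,0,y],method='Nelder-Mead',options=dict(initial_simplex=np.array([[0,0,y],[1,0,y],[0,1,y],[0,0,y+1]]))) for y in(-1,0,1)),key=lambda r:r.fun)
        print(use,np.round(p0+r.x*[.01,.01,.1],4),round(r.fun,1))
E
python3 fit.py
```

```text
('top',) [0.4811 0.356  0.0242] 62.5
('side',) [0.4855 0.3576 0.0295] 211.0
('top', 'side') [0.4833 0.3573 0.0252] 316.7
('top',) [ 0.552   0.2145 -0.0096] 64.1
('side',) [ 0.5554  0.2156 -0.0178] 622.8
('top', 'side') [ 0.5534  0.2153 -0.0116] 725.3
('top',) [ 0.5306  0.0815 -0.0515] 72.2
('side',) [ 0.5341  0.0828 -0.0147] 447.8
('top', 'side') [ 0.5323  0.082  -0.0575] 542.1
```

View pics/wrist0.png

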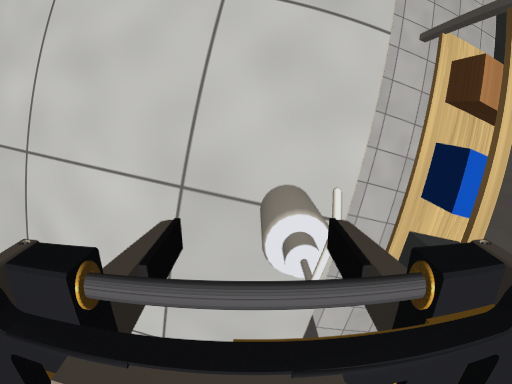

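Run:
```python
from h import *
cp=ctrl.camera_params('top')
f=lambda u,v,z:ray(cp,(u/2.35+90,v/2.35+100),z).round(4)
print('base',[f(615,222,.012),f(614,405,.012),f(716,408,.012)])
print('head top',[f(660,212,.123),f(760,215,.123),f(761,276,.123),f(661,278,.123)])
print('grip end', f(667,410,.09), f(705,412,.09), f(686,410,.104),'hinge',f(657,283,.102), 'lever',f(646,347,.102),f(658,348,.102))
a=cv2.imread('pics/top0.png')[180:285,345:420]; cv2.imwrite('pics/sc.png',cv2.resize(a,None,fx=7,fy=5.6,interpolation=cv2.INTER_CUBIC)) if 0 else cv2.imwrite('pics/sc.png',cv2.resize(a,None,fx=5.6,fy=5.6,interpolation=cv2.INTER_CUBIC))
# hypothesis overlay
def draw(n,p,src,dst,sc,x0,y0,x1,y1):
    c=ctrl.camera_params(n); im=cv2.resize(cv2.imread(src)[y0:y1,x0:x1],None,fx=sc,fy=sc,interpolation=cv2.INTER_CUBIC)
    for B,col in ((box(-.1,.1,-.055,.055,0,.012),(0,255,255)),(box(.037,.103,-.068,.05,.057,.123),(0,0,255)),(box(-.105,.045,-.015,.015,.076,.104),(0,255,0)),(box(-.034,.032,.028,.038,.078,.102),(255,0,255))):
        uv=(proj(c,place(B,p))-[x0,y0]+.5)*sc
        for i in range(8):
            for b in(1,2,4):
                if i^b>i: cv2.line(im,tuple(np.int32(uv[i])),tuple(np.int32(uv[i^b])),col,1)
    cv2.imwrite(dst,im)
p=[.452,-.29,0.0]
import sys
```

```text
base [array([ 0.5863, -0.215 ,  0.012 ]), array([ 0.3889, -0.2115,  0.012 ]), array([ 0.3862, -0.3215,  0.012 ])]
head top [array([ 0.5868, -0.2317,  0.123 ]), array([ 0.5845, -0.3298,  0.123 ]), array([ 0.5249, -0.3293,  0.123 ]), array([ 0.5224, -0.2316,  0.123 ])]
grip end [ 0.3921 -0.2452  0.09  ] [ 0.3903 -0.2832  0.09  ] [ 0.3937 -0.2598  0.104 ] hinge [ 0.5181 -0.2338  0.102 ] lever [ 0.4549 -0.2219  0.102 ] [ 0.4539 -0.2337  0.102 ]
```

View pics/sc.png

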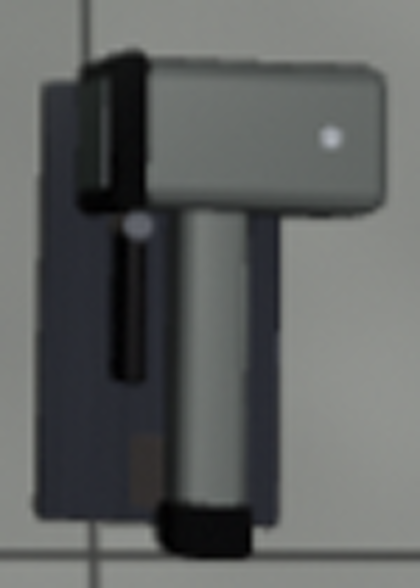

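```bash
cat >> h.py <<'E'
def draw(n,p,src,dst,sc,x0,y0,x1,y1):
    c=ctrl.camera_params(n); im=cv2.resize(cv2.imread(src)[y0:y1,x0:x1],None,fx=sc,fy=sc,interpolation=cv2.INTER_CUBIC)
    for B,col in ((box(-.1,.1,-.055,.055,0,.012),(0,255,255)),(box(.037,.103,-.068,.05,.057,.123),(0,0,255)),(box(-.105,.045,-.015,.015,.076,.104),(0,255,0)),(box(-.034,.032,.028,.038,.078,.102),(255,0,255))):
        uv=(proj(c,place(B,p))-[x0,y0]+.5)*sc
        for i in range(8):
            for b in(1,2,4):
                if i^b>i: cv2.line(im,tuple(np.int32(uv[i])),tuple(np.int32(uv[i^b])),col,1)
    cv2.imwrite(dst,im)
E
python3 - <<'E'
from h import *
p=[.4868,-.2675,-.02]
draw('top',p,'pics/top0.png','pics/o1.png',5.5,345,180,425,285)
draw('side',p,'pics/side0.png','pics/o2.png',6,260,115,350,195)
a=cv2.imread('pics/o1.png');b=cv2.imread('pics/o2.png')
h=min(a.shape[0],b.shape[0]); 
c=np.hstack([cv2.resize(a,(int(a.shape[1]*480/a.shape[0]),480)),cv2.resize(b,(430,382)) if 0 else cv2.copyMakeBorder(cv2.resize(b,(430,382)),0,98,0,0,cv2.BORDER_CONSTANT)])
cv2.imwrite('pics/o.png',c);print(c.shape)
E
```

```text
(480, 795, 3)
```

View pics/o.png

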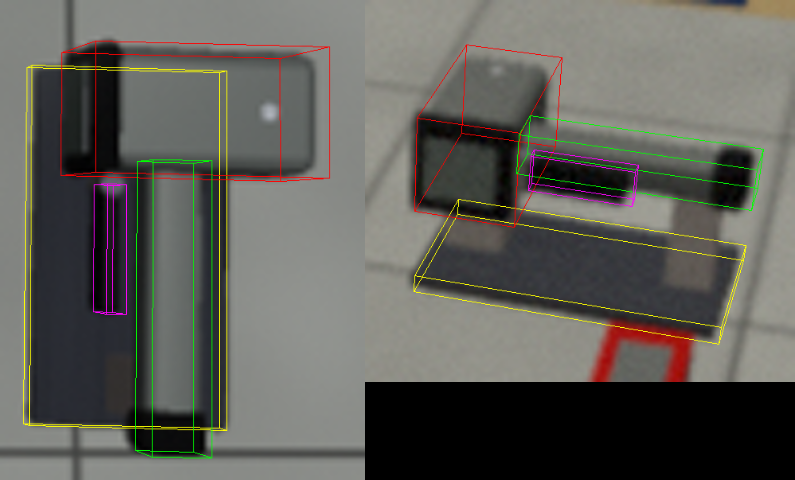

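Overlay fits within about 2 mm. Moving to the trigger.

Request:
apply_moves(
  increments=[
    [0.0919,0,0,0.03,0,0,0],
    [0.0919,0.01,0.01,0.03,0,0,-0.04],
    [0.0919,0.028,0.028,0,0,0,-0.04],
    [0.0919,0.028,0.028,0,0,0,-0.04],
    [0.0919,0.028,0.028,0,0,0,-0.04],
  ],
)

```text
time: 1.27
tool_pos: [0.2315, -0.5151, 0.2466]
tool_rot: [[0.998, 0.057, 0.001], [0.057, -0.998, -0.001], [0.001, 0.001, -1.0]]
contact_force: [-0.4, -0.3, 0.1]
gripper_width: 1.0
```

Request:
apply_moves(
  increments=[
    [0.0919,0.028,0.028,0,0,0,-0.04],
    [0.0919,0.028,0.028,0,0,0,-0.04],
    [0.0919,0.028,0.028,0,0,0,0],
    [0.0919,0.028,0.028,0,0,0,0],
    [0.0919,0.028,0.028,0,0,0,0],
  ],
)

```text
time: 1.68
tool_pos: [0.3719, -0.3743, 0.2463]
tool_rot: [[1.0, -0.019, 0.0], [-0.019, -1.0, -0.0], [0.0, 0.0, -1.0]]
contact_force: [1.1, -1.2, 0.2]
gripper_width: 1.0
```

Request:
apply_moves(
  increments=[
    [0.0919,0.028,0.028,0,0,0,0],
    [0.0919,0.028,0.028,0,0,0,0],
    [0.0919,0.028,0.028,0,0,0,0],
    [0.0919,0.014,0.03,0,0,0,0],
    [0.0919,0,0,0,0,0,0],
  ],
)

```text
time: 2.1
tool_pos: [0.4713, -0.2573, 0.246]
tool_rot: [[1.0, -0.016, 0.001], [-0.016, -1.0, 0.002], [0.001, -0.002, -1.0]]
contact_force: [0.3, -0.3, -0.5]
gripper_width: 0.999
```

Request:
apply_moves(
  increments=[
    [0.0919,-0.002,-0.003,-0.04,0,0,0],
    [0.0919,0,0,-0.04,0,0,0],
    [0.0919,0,0,0,0,0,0],
  ],
)

```text
time: 2.35
tool_pos: [0.4628, -0.2626, 0.16]
tool_rot: [[1.0, -0.019, -0.009], [-0.019, -1.0, 0.005], [-0.009, -0.005, -1.0]]
contact_force: [-2.3, 1.6, -0.8]
gripper_width: 1.0
```

```bash
cat >> h.py <<'E'
def fproj(cp,P):
    P=np.atleast_2d(P); q=(P-cp['origin'])@np.array(cp['attitude'])
    r=np.hypot(q[:,0],q[:,1]); th=np.arctan2(r,q[:,2])
    return np.c_[cp['fx']*th*q[:,0]/r+cp['cx'], cp['fy']*th*q[:,1]/r+cp['cy']]
E
cat > w.py <<'E'
from h import *
import sys
cp=ctrl.camera_params('wrist'); im=ctrl.snapshot('wrist')[:,:,::-1].copy()
im=cv2.resize(im,None,fx=1.5,fy=1.5,interpolation=cv2.INTER_CUBIC)
p=[.4868,-.2675,-.02]
for B,col in ((box(.037,.103,-.068,.05,.057,.123),(0,0,255)),(box(-.105,.045,-.015,.015,.076,.104),(0,255,0)),(box(-.034,.032,.028,.038,.078,.102),(255,0,255))):
    W=place(B,p)
    for i in range(8):
        for b in(1,2,4):
            if i^b>i:
                L=fproj(cp,W[i]+(W[i^b]-W[i])*np.linspace(0,1,15)[:,None]); cv2.polylines(im,[np.int32((L+.5)*1.5)],False,col,1)
cv2.imwrite(sys.argv[1],im); s=ctrl.sense(); print(s['tool_pos'])
E
python3 w.py pics/w1.png
```

```text
[ 0.46416046 -0.26353032  0.16323178]
```

View pics/w1.png

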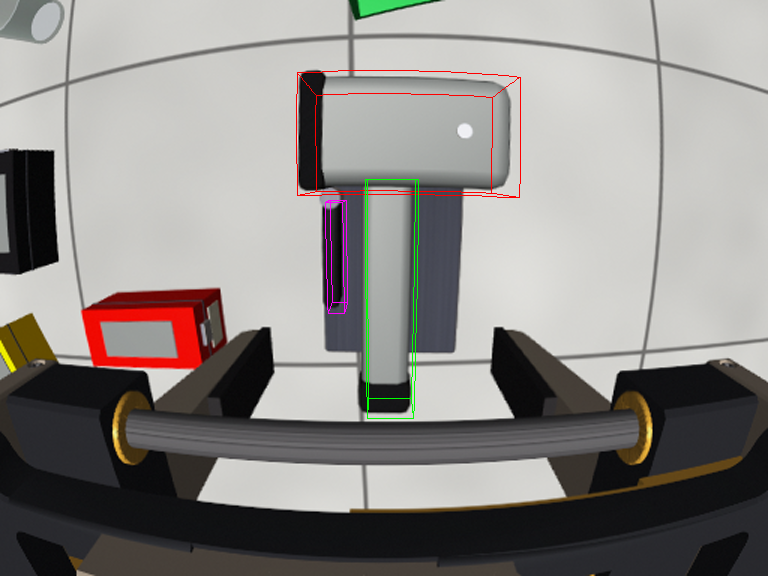

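```bash
sed -i 's/p=\[.4868,-.2675,-.02\]/p=[float(v) for v in sys.argv[2].split(",")]/' w.py; python3 w.py pics/w2.png .486,-.2661,-.035; python3 -c "
from rig import ctrl;print(ctrl.sense())"
```

```text
[ 0.46597802 -0.26464686  0.16572538]
{'time': 2.45, 'joint_positions': array([-2.97535701e+01,  1.36577609e+01,  1.05556374e+02, -1.13393317e-03,
        6.09528370e+01,  6.13663022e+01]), 'joint_velocities': array([-0.14825603, -1.9688126 , -3.01902436,  0.11158059,  0.46329369,
       -0.0114556 ]), 'joint_efforts': array([ 2.28055632e-01, -4.61712098e+01, -2.87550598e+01,  4.26287286e-02,
       -2.08649528e-01, -9.37911565e-03]), 'tool_pos': array([ 0.46597802, -0.26464686,  0.16572538]), 'tool_rot': array([[ 0.99980592, -0.01953634, -0.0025386 ],
       [-0.01953275, -0.99980819,  0.00143121],
       [-0.00256608, -0.00138135, -0.99999575]]), 'contact_force': array([ 0.19230904, -0.39215682, -0.0420993 ]), 'torque': array([0.00109816, 0.04073386, 0.04030785]), 'gripper_width': 0.9983526264590871}
```

View pics/w2.png

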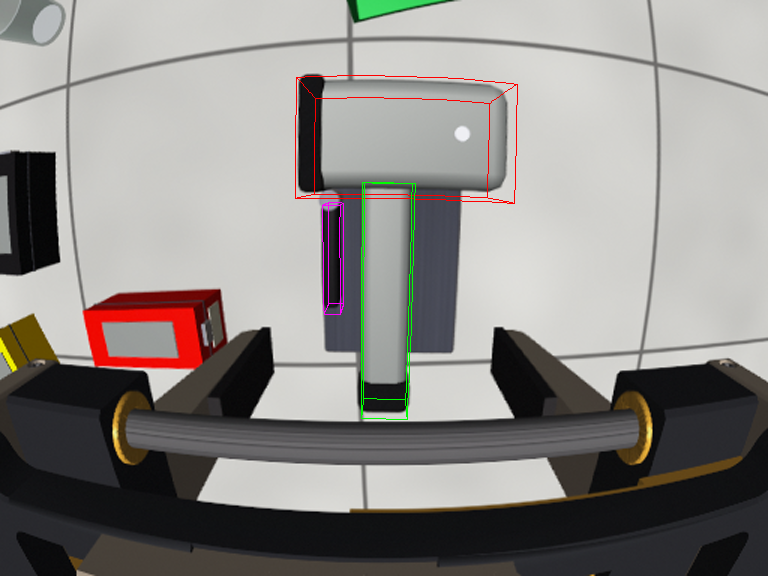

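Wrist view confirms: grip centre at column 387, lever at columns 323–343, jaws straddling both. Going down and squeezing.

Request:
apply_moves(
  increments=[
    [0.0919,0.002,0.005,-0.02,0,0,0],
    [0.0919,0,0,-0.03,0,0,0],
    [0.0919,0,0,-0.03,0,0,0],
    [0.0919,0,0,-0.013,0,0,0],
    [0.0919,0,0,0,0,0,0],
  ],
)

```text
time: 2.87
tool_pos: [0.4685, -0.26, 0.0726]
tool_rot: [[1.0, -0.02, -0.001], [-0.02, -1.0, 0.001], [-0.001, -0.001, -1.0]]
contact_force: [-0.5, -0.3, 0.1]
gripper_width: 0.999
```

Request:
apply_moves(
  increments=[
    [0.06,0,0,0,0,0,0],
    [0.05,0,0,0,0,0,0],
    [0.04,0,0,0,0,0,0],
    [0.035,0,0,0,0,0,0],
    [0.035,0,0,0,0,0,0],
  ],
)

```text
time: 3.28
tool_pos: [0.4696, -0.2602, 0.0741]
tool_rot: [[1.0, -0.019, 0.002], [-0.019, -1.0, -0.001], [0.002, 0.001, -1.0]]
contact_force: [-0.1, 0.8, -0.1]
gripper_width: 0.66
```

Run:
```python
from rig import ctrl;s=ctrl.sense();print(s['tool_pos'],s['contact_force'],s['gripper_width']*.0919)
```

```text
[ 0.46958174 -0.26024256  0.07412605] [-0.14207471  0.8162259  -0.09788002] 0.060646297886033367
```

Request:
apply_moves(
  increments=[
    [0.035,0,0,0,0,0,0],
    [0.035,0,0,0,0,0,0],
    [0.035,0,0,0,0,0,0],
    [0.035,0,0,0,0,0,0],
  ],
)

```text
time: 3.62
tool_pos: [0.4693, -0.2616, 0.0735]
tool_rot: [[1.0, -0.018, 0.001], [-0.018, -1.0, -0.003], [0.001, 0.003, -1.0]]
contact_force: [-3.3, -11.2, -0.1]
gripper_width: 0.389
```

Request:
apply_moves(
  increments=[
    [0.03,0,0,0,0,0,0],
    [0.03,0,0,0,0,0,0],
    [0.03,0,0,0,0,0,0],
    [0.03,0,0,0,0,0,0],
  ],
)

```text
time: 3.95
tool_pos: [0.4692, -0.2643, 0.0734]
tool_rot: [[1.0, -0.017, 0.001], [-0.017, -1.0, -0.007], [0.001, 0.007, -1.0]]
contact_force: [-4.2, -21.8, -3.2]
gripper_width: 0.333
```

```bash
python3 w.py pics/w3.png .487,-.266,-.03
python3 - <<'E'
from rig import ctrl;s=ctrl.sense();print(s['tool_pos'],s['contact_force'],s['gripper_width']*.0919)
E
```

```text
[ 0.46926966 -0.2643135   0.07343044]
[ 0.46926966 -0.2643135   0.07343044] [ -4.34748444 -20.77563891  -2.97745553] 0.03018569299965193
```

View pics/w3.png

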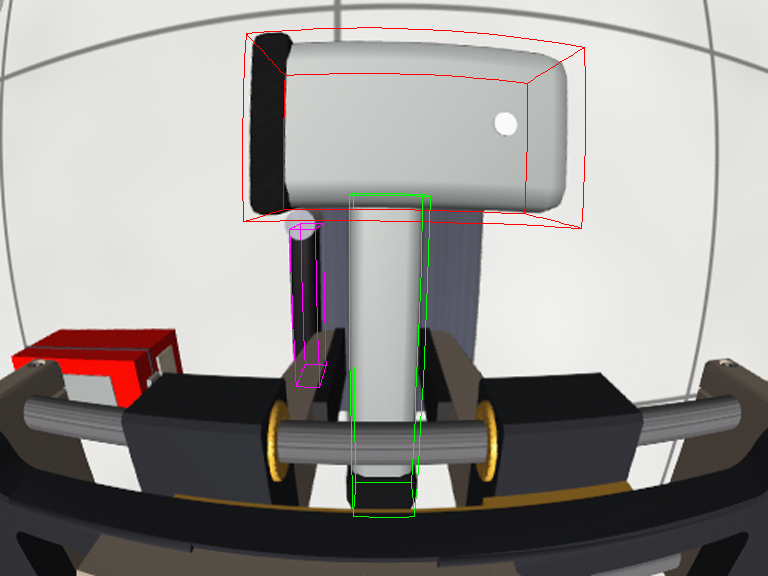

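Run:
```python
from h import *
a=ctrl.snapshot('side')[:,:,::-1]; cv2.imwrite('pics/s4.png',cv2.resize(a[95:205,235:365],None,fx=6,fy=5.4,interpolation=cv2.INTER_CUBIC))
b=ctrl.snapshot('wrist')[:,:,::-1]; cv2.imwrite('pics/w4.png',cv2.resize(b[130:300,150:350],None,fx=4,fy=3.5,interpolation=cv2.INTER_CUBIC))
s=ctrl.sense(); print(s['gripper_width'],s['contact_force'],s['torque'])
cp=ctrl.camera_params('wrist')
T=s['tool_pos'];R=s['tool_rot']
for y in(-.015,.015,.033):
  for x in (-.01,.01): print(x,y,(fproj(cp,T+R@[x,y,0])*1.5).round())
```

```text
0.3305813962179769 [ -4.03497546 -20.25492774  -3.1664214 ] [-3.95149666  0.79406375 -0.04110446]
-0.01 -0.015 [[351. 349.]]
0.01 -0.015 [[350. 309.]]
-0.01 0.015 [[415. 349.]]
0.01 0.015 [[416. 309.]]
-0.01 0.033 [[452. 349.]]
0.01 0.033 [[454. 309.]]
```

View pics/s4.png

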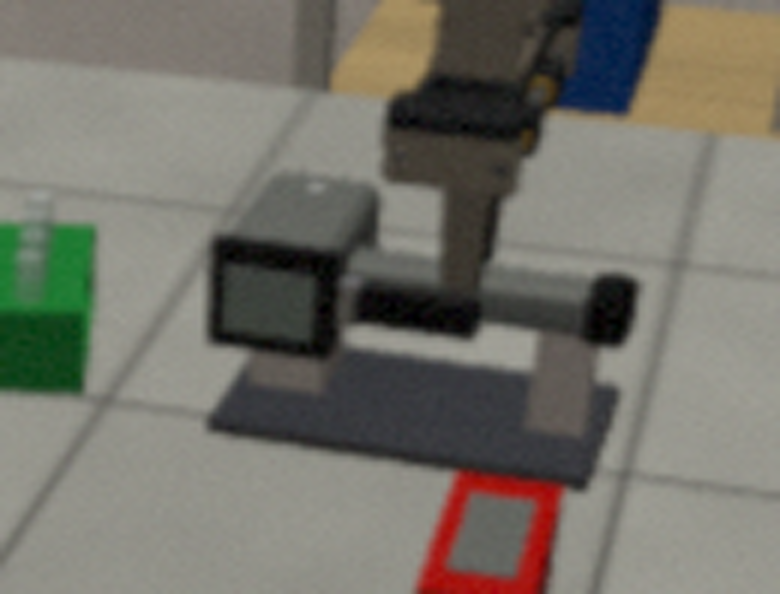

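View pics/w4.png

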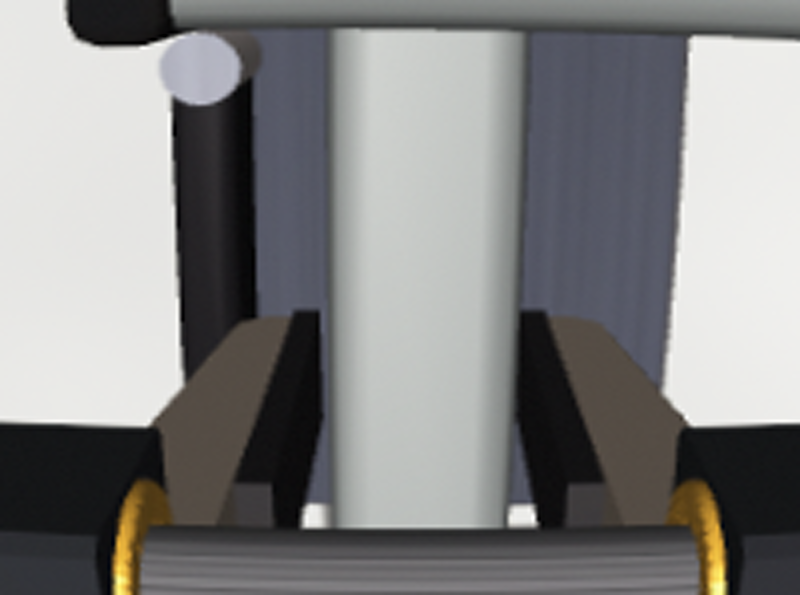

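Run:
```python
from h import *
s=ctrl.sense(); T=s['tool_pos'];R=s['tool_rot']
cp=ctrl.camera_params('side')
im=cv2.imread('pics/s4.png')
W=cp
def put(P,col):
    u=proj(cp,P)[0]; q=((u-[235,95]+.5)*[6,5.4]).round().astype(int); cv2.circle(im,tuple(int(v) for v in q),4,col,-1); print(P.round(3),u.round(1),q)
put(T+R@[.01,-.016,0.],(0,0,255)); put(T+R@[-.01,-.016,0.],(0,0,255))
put(T+R@[.01,-.016,-.0187],(0,255,0)); put(T+R@[-.01,-.016,-.0187],(0,255,0))
put(T+R@[.01,-.016,-.0387],(255,0,0)); put(T+R@[-.01,-.016,-.0387],(255,0,0))
p=[.487,-.2655,-.03]
B=box(-.034,.032,.028,.038,.078,.102); uv=((proj(cp,place(B,p))-[235,95]+.5)*[6,5.4])
for i in range(8):
    for b in(1,2,4):
        if i^b>i: cv2.line(im,tuple(np.int32(uv[i])),tuple(np.int32(uv[i^b])),(255,0,255),1)
cv2.imwrite('pics/s4b.png',im)
```

```text
[ 0.48  -0.248  0.073] [307.8 154.9] [440 326]
[ 0.46  -0.248  0.073] [314.3 155.9] [479 332]
[ 0.48  -0.248  0.092] [308.3 149.5] [443 297]
[ 0.46  -0.248  0.092] [314.9 150.4] [482 302]
[ 0.479 -0.248  0.112] [308.9 143.5] [446 265]
[ 0.459 -0.248  0.112] [315.5 144.5] [486 270]
```

View pics/s4b.png

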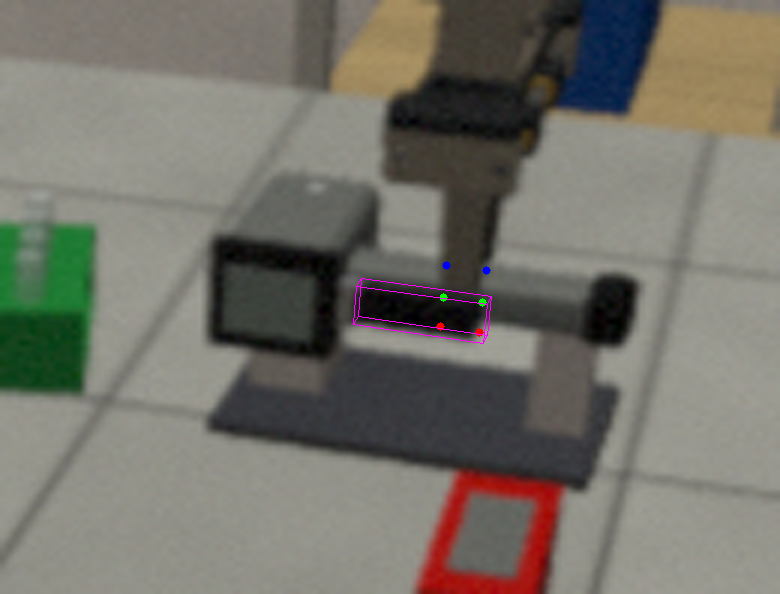

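```bash
python3 - <<'E'
from h import *
s=ctrl.sense(); T=s['tool_pos'];R=s['tool_rot']; cp=ctrl.camera_params('wrist')
for z in (0,-.01,-.02,-.03,-.04):
    print(z,[(fproj(cp,T+R@[x,y,z])[0]).round(1).tolist() for x in(.01,) for y in(-.015,.015,-.0175,.0175)])
print(R.T@(cp['origin']-T))
E
python3 - <<'E'
import cv2
b=cv2.imread('pics/wrist0.png'); cv2.imwrite('pics/w0c.png',cv2.resize(b[190:384,120:390],None,fx=2.9,fy=2.9))
E
```

```text
0 [[233.6, 205.9], [277.0, 205.9], [230.0, 205.9], [280.6, 205.9]]
-0.01 [[232.6, 210.1], [278.1, 210.2], [228.8, 210.1], [281.9, 210.1]]
-0.02 [[231.4, 214.8], [279.3, 214.9], [227.5, 214.8], [283.3, 214.8]]
-0.03 [[230.2, 220.0], [280.6, 220.1], [226.0, 220.0], [284.8, 220.0]]
-0.04 [[228.8, 225.8], [282.1, 225.8], [224.3, 225.8], [286.5, 225.8]]
[ 0.06763226 -0.00035247 -0.19682494]
```

View pics/w0c.png

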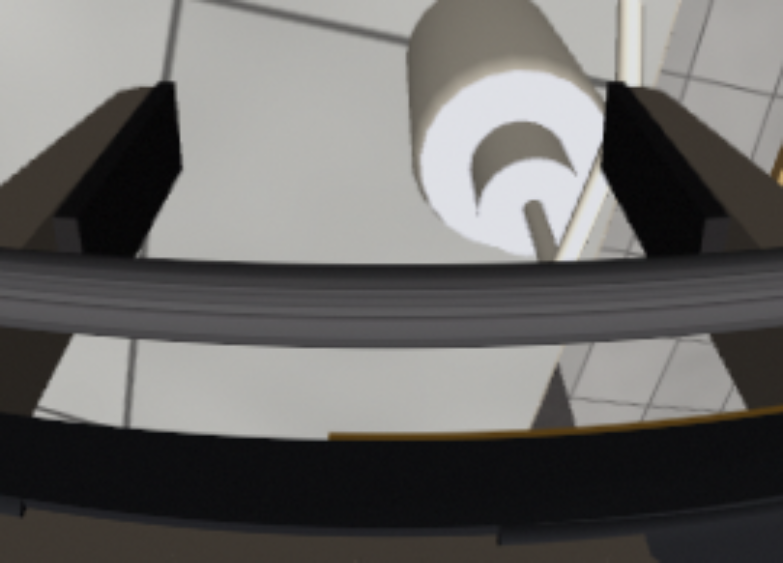

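The overlays show that the visible finger tips sit about 25–28 mm behind the nominal TCP, in both the wrist and side views. The jaws therefore closed above the lever, on the top of the grip. I'll release, back off and go deeper.

Request:
apply_moves(
  increments=[
    [0.036,0,0,0,0,0,0],
    [0.038,0,0,0.01,0,0,0],
    [0.05,0,0,0.02,0,0,0],
    [0.0919,0,0,0,0,0,0],
    [0.0919,0,0,0,0,0,0],
  ],
)

```text
time: 4.52
tool_pos: [0.4697, -0.2601, 0.1041]
tool_rot: [[1.0, -0.019, 0.002], [-0.019, -1.0, -0.001], [0.002, 0.001, -1.0]]
contact_force: [-0.4, -0.2, 0.2]
gripper_width: 0.608
```

Request:
apply_moves(
  increments=[
    [0.0919,0,0,0,0,0,0],
    [0.0919,0,0,0,0,0,0],
    [0.0919,0,0,0,0,0,0],
    [0.0919,0,0,0,0,0,0],
  ],
)

```text
time: 4.85
tool_pos: [0.4685, -0.2596, 0.1024]
tool_rot: [[1.0, -0.019, -0.001], [-0.019, -1.0, 0.001], [-0.001, -0.001, -1.0]]
contact_force: [-0.2, -0.1, 0.6]
gripper_width: 0.898
```

Run:
```python
from h import *
s=ctrl.sense(); T=s['tool_pos'];R=s['tool_rot'];print(T,s['contact_force'],s['gripper_width'])
a=ctrl.snapshot('side')[:,:,::-1]; a=cv2.resize(a[95:205,235:365],None,fx=6,fy=5.4,interpolation=cv2.INTER_CUBIC)
cp=ctrl.camera_params('side')
for z,c in((0,(0,0,255)),(-.01,(0,255,255)),(-.02,(0,255,0)),(-.03,(255,0,0))):
  for x in(-.01,.01):
    u=proj(cp,T+R@[x,-.046,z])[0]; q=((u-[235,95]+.5)*[6,5.4]).astype(int); cv2.circle(a,(int(q[0]),int(q[1])),3,c,-1)
cv2.imwrite('pics/s5.png',a)
```

```text
[ 0.46851544 -0.25956231  0.10240977] [-0.19237282 -0.11133089  0.55733137] 0.8981548128256971
```

View pics/s5.png

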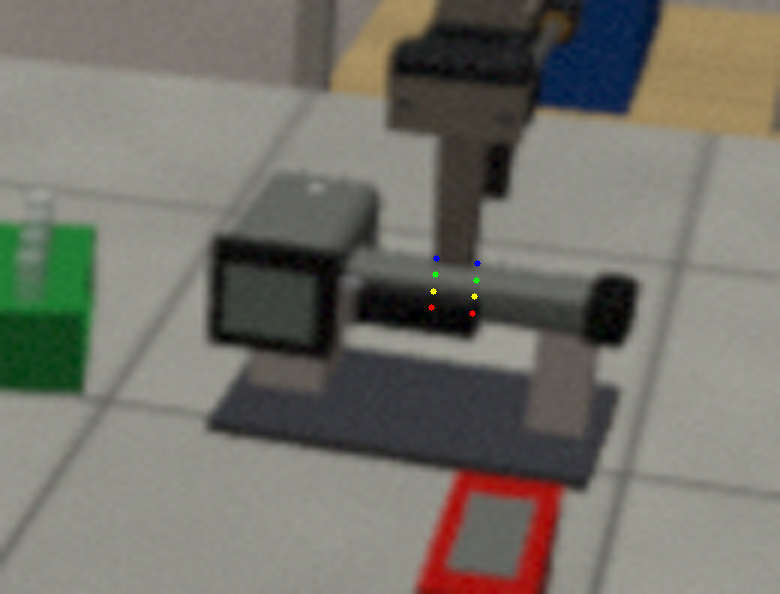

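Request:
apply_moves(
  increments=[
    [0.0919,0,0.001,-0.015,0,0,0],
    [0.0919,0,0,-0.02,0,0,0],
    [0.0919,0,0,-0.02,0,0,0],
    [0.0919,0,0,0,0,0,0],
    [0.06,0,0,0,0,0,0],
  ],
)

```text
time: 5.32
tool_pos: [0.468, -0.2583, 0.0473]
tool_rot: [[1.0, -0.019, -0.002], [-0.019, -1.0, 0.001], [-0.002, -0.001, -1.0]]
contact_force: [-0.4, 0.5, 0.4]
gripper_width: 0.949
```

Request:
apply_moves(
  increments=[
    [0.05,0,0,0,0,0,0],
    [0.05,0,0,0,0,0,0],
    [0.04,0,0,0,0,0,0],
    [0.04,0,0,0,0,0,0],
  ],
)

```text
time: 5.65
tool_pos: [0.4694, -0.2588, 0.0489]
tool_rot: [[1.0, -0.019, 0.001], [-0.019, -1.0, -0.0], [0.001, 0.0, -1.0]]
contact_force: [-0.1, 4.1, 1.1]
gripper_width: 0.659
```

Request:
apply_moves(
  increments=[
    [0.04,0,0,0,0,0,0],
    [0.04,0,0,0,0,0,0],
    [0.035,0,0,0,0,0,0],
    [0.035,0,0,0,0,0,0],
  ],
)

```text
time: 5.98
tool_pos: [0.4692, -0.2581, 0.0486]
tool_rot: [[1.0, -0.02, 0.001], [-0.02, -1.0, 0.001], [0.001, -0.001, -1.0]]
contact_force: [0.8, 5.4, 5.4]
gripper_width: 0.466
```

Run:
```python
from h import *
s=ctrl.sense(); print(s['tool_pos'],s['contact_force'],s['gripper_width']*.0919)
a=ctrl.snapshot('side')[:,:,::-1]; a=cv2.resize(a[105:205,255:350],None,fx=4.2,fy=4.2,interpolation=cv2.INTER_CUBIC)
b=ctrl.snapshot('wrist')[:,:,::-1]; b=cv2.resize(b[130:250,150:255],None,fx=3.5,fy=3.5,interpolation=cv2.INTER_CUBIC)
cv2.imwrite('pics/s6.png',np.hstack([a,b]))
```

```text
[ 0.46920531 -0.25812957  0.04857856] [0.79536645 5.39715979 5.36020463] 0.04280479231727638
```

View pics/s6.png

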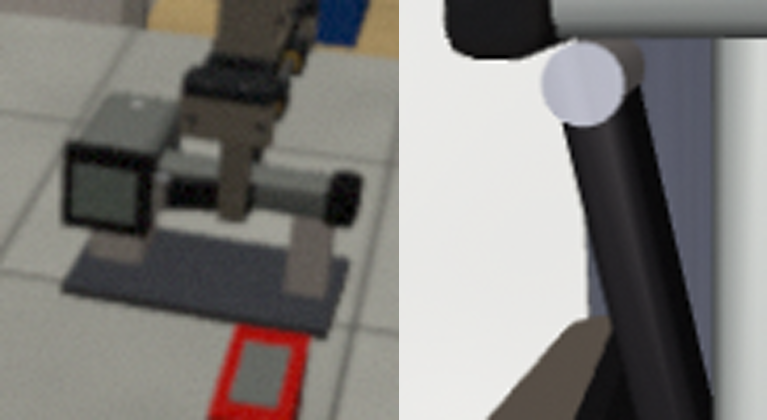

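The lever is visibly pivoted onto the grip and the opening is 42.8 mm, which matches the fully squeezed 43 mm. I'll hold briefly, then release.

Request:
apply_moves(
  increments=[
    [0.03,0,0,0,0,0,0],
    [0.03,0,0,0,0,0,0],
    [0.03,0,0,0,0,0,0],
    [0.03,0,0,0,0,0,0],
  ],
)

```text
time: 6.42
tool_pos: [0.4692, -0.2581, 0.0486]
tool_rot: [[1.0, -0.02, 0.001], [-0.02, -1.0, 0.001], [0.001, -0.001, -1.0]]
contact_force: [-0.2, 5.6, 5.6]
gripper_width: 0.471
```

Request:
apply_moves(
  increments=[
    [0.0919,0,0,0,0,0,0],
    [0.0919,0,0,0,0,0,0],
    [0.0919,0,0,0,0,0,0],
    [0.0919,0,0,0,0,0,0],
    [0.0919,0,0,0,0,0,0],
  ],
)

```text
time: 6.83
tool_pos: [0.4689, -0.2592, 0.0481]
tool_rot: [[1.0, -0.019, 0.0], [-0.019, -1.0, -0.001], [0.0, 0.001, -1.0]]
contact_force: [1.0, 0.2, 0.7]
gripper_width: 0.807
```

Request:
apply_moves(
  increments=[
    [0.0919,0,0,0,0,0,0],
    [0.0919,0,0,0.01,0,0,0],
    [0.0919,0,0,0.03,0,0,0],
    [0.0919,0,0,0.03,0,0,0],
    [0.0919,0,0,0.03,0,0,0],
  ],
)

```text
time: 7.25
tool_pos: [0.4684, -0.2588, 0.1496]
tool_rot: [[1.0, -0.019, -0.001], [-0.019, -1.0, 0.0], [-0.001, -0.0, -1.0]]
contact_force: [-0.2, 0.4, -0.2]
gripper_width: 0.997
```

```bash
python3 w.py pics/w7.png .487,-.2655,-.03
```

```text
[ 0.47158422 -0.2605555   0.15551411]
```

View pics/w7.png

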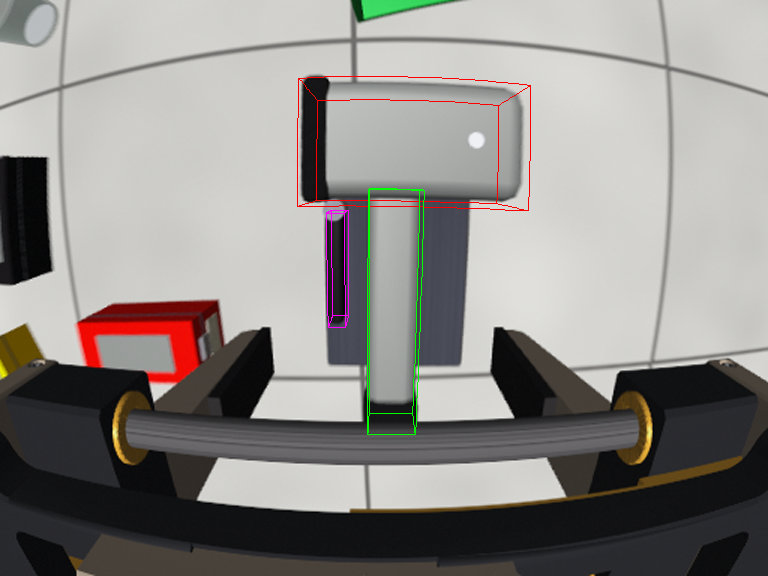

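The lever is back at its released position (columns 328–347, rows 212–325), so the scanner is awake. Now to the nearest black case at world (0.532, 0.082).

Request:
apply_moves(
  increments=[
    [0.0919,0,0.034,0.01,0,0,0],
    [0.0919,0.0063,0.034,0.01,0,0,-0.007],
    [0.0919,0.0063,0.034,0,0,0,-0.007],
    [0.0919,0.0063,0.034,0,0,0,-0.007],
    [0.0919,0.0063,0.034,0,0,0,-0.007],
  ],
)

```text
time: 7.72
tool_pos: [0.4943, -0.0876, 0.1689]
tool_rot: [[0.999, -0.048, 0.001], [-0.048, -0.999, -0.0], [0.001, 0.0, -1.0]]
contact_force: [0.9, 0.4, 1.2]
gripper_width: 1.001
```

Request:
apply_moves(
  increments=[
    [0.0919,0.0063,0.034,0,0,0,-0.007],
    [0.0919,0.0063,0.034,0,0,0,0],
    [0.0919,0.0063,0.034,0,0,0,0],
    [0.0919,0.0063,0.034,0,0,0,0],
    [0.0919,0.0126,0.034,0,0,0,0],
  ],
)

```text
time: 8.13
tool_pos: [0.5312, 0.0827, 0.1686]
tool_rot: [[0.999, -0.054, 0.0], [-0.054, -0.999, -0.0], [0.0, 0.0, -1.0]]
contact_force: [0.8, -0.3, 0.3]
gripper_width: 1.001
```

Request:
apply_moves(
  increments=[
    [0.0919,0,0,0,0,0,0],
    [0.0919,0,0,0,0,0,0],
  ],
)

```text
time: 8.3
tool_pos: [0.5322, 0.0824, 0.1683]
tool_rot: [[0.999, -0.051, 0.0], [-0.051, -0.999, -0.0], [0.0, 0.0, -1.0]]
contact_force: [0.2, -0.2, 0.8]
gripper_width: 1.002
```

```bash
cat > wc.py <<'E'
from h import *
import sys
cp=ctrl.camera_params('wrist'); s=ctrl.sense(); im=ctrl.snapshot('wrist')[:,:,::-1].copy()
im=cv2.resize(im,None,fx=1.5,fy=1.5,interpolation=cv2.INTER_CUBIC)
for a in sys.argv[2:]:
    p=[float(v) for v in a.split(",")]
    W=place(box(-.055,.055,-.025,.025,0,.06),p)
    for i in range(8):
        for b in(1,2,4):
            if i^b>i:
                L=fproj(cp,W[i]+(W[i^b]-W[i])*np.linspace(0,1,15)[:,None]); cv2.polylines(im,[np.int32((L+.5)*1.5)],False,(0,255,255),1)
cv2.imwrite(sys.argv[1],im); print(s['tool_pos'],np.arctan2(s['tool_rot'][1,0],s['tool_rot'][0,0]),s['torque'],s['contact_force'])
E
python3 wc.py pics/w8.png .532,.082,-.054 .5534,.2153,-.0116
```

```text
[0.53218115 0.08244933 0.16829918] -0.05110604232735634 [ 0.00528171  0.01999735 -0.0170772 ] [ 0.20321129 -0.20171005  0.83301672]
```

View pics/w8.png

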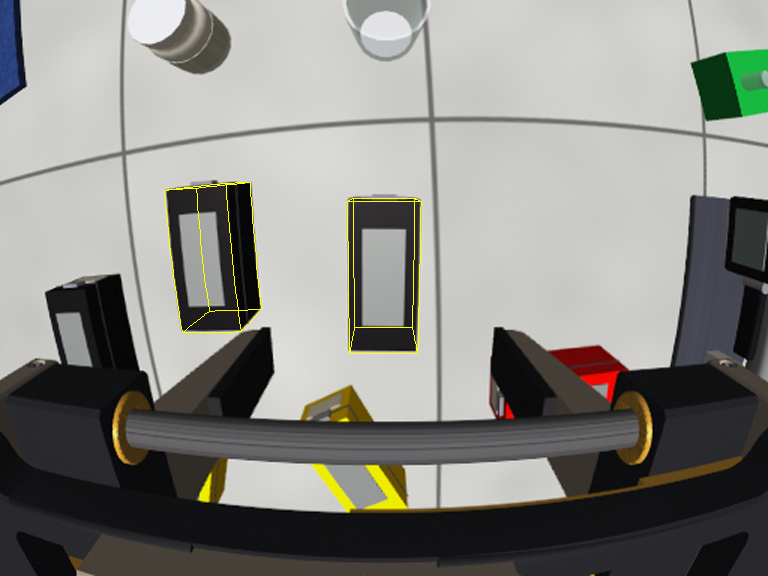

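The overlay boxes fit the middle and left black cases, and the target at (385,275) px is black with the labelled lid up, as described (the others here are yellow and red). Descending.

Request:
apply_moves(
  increments=[
    [0.0919,0,0,-0.035,0,0,0],
    [0.0919,0,0,-0.04,0,0,0],
    [0.0919,0,0,-0.04,0,0,0],
    [0.0919,0,0,-0.03,0,0,0],
    [0.0919,0,0,-0.015,0,0,0],
  ],
)

```text
time: 8.77
tool_pos: [0.5289, 0.079, 0.0046]
tool_rot: [[0.998, -0.056, -0.005], [-0.056, -0.998, -0.001], [-0.005, 0.001, -1.0]]
contact_force: [-1.2, 0.5, -0.6]
gripper_width: 0.998
```

Request:
apply_moves(
  increments=[
    [0.0919,0,0,-0.008,0,0,0],
    [0.0919,0,0,-0.008,0,0,0],
    [0.0919,0,0,0,0,0,0],
  ],
)

```text
time: 9.02
tool_pos: [0.5315, 0.0802, -0.0085]
tool_rot: [[0.998, -0.055, -0.001], [-0.055, -0.998, -0.0], [-0.001, 0.0, -1.0]]
contact_force: [-1.2, -0.4, 0.5]
gripper_width: 1.0
```

Request:
apply_moves(
  increments=[
    [0.06,0,0,0,0,0,0],
    [0.055,0,0,0,0,0,0],
    [0.05,0,0,0,0,0,0],
    [0.04,0,0,0,0,0,0],
    [0.04,0,0,0,0,0,0],
  ],
)

```text
time: 9.43
tool_pos: [0.5324, 0.0813, -0.0073]
tool_rot: [[0.999, -0.054, 0.001], [-0.054, -0.999, 0.0], [0.001, -0.0, -1.0]]
contact_force: [0.1, 0.2, 0.0]
gripper_width: 0.658
```

Request:
apply_moves(
  increments=[
    [0.03,0,0,0,0,0,0],
    [0.03,0,0,0,0,0,0],
    [0.03,0,0,0,0,0,0],
    [0.03,0,0,0,0,0,0],
  ],
)

```text
time: 9.77
tool_pos: [0.5321, 0.0814, -0.0077]
tool_rot: [[0.999, -0.054, 0.0], [-0.054, -0.999, 0.0], [0.0, -0.0, -1.0]]
contact_force: [-1.0, 2.5, 6.1]
gripper_width: 0.546
```

```bash
cat > st.py <<'E'
from rig import ctrl;import numpy as np
s=ctrl.sense();np.set_printoptions(precision=4,suppress=True);print(s['time'],s['tool_pos'],'F',s['contact_force'],'M',s['torque'],'w',s['gripper_width']*.0919); print(s['tool_rot'])
E
python3 st.py; python3 wc.py pics/w9.png .532,.082,-.054
```

```text
9.7667 [ 0.5321  0.0814 -0.0077] F [-0.9793  2.475   6.116 ] M [ 0.3106  0.1782 -0.1124] w 0.050218462230768625
[[ 0.9985 -0.0544  0.0004]
 [-0.0544 -0.9985  0.0003]
 [ 0.0003 -0.0003 -1.    ]]
[ 0.53208667  0.08139915 -0.00770749] -0.054405475236445934 [ 0.31063401  0.17822573 -0.11236723] [-0.97930964  2.47496277  6.11602141]
```

View pics/w9.png

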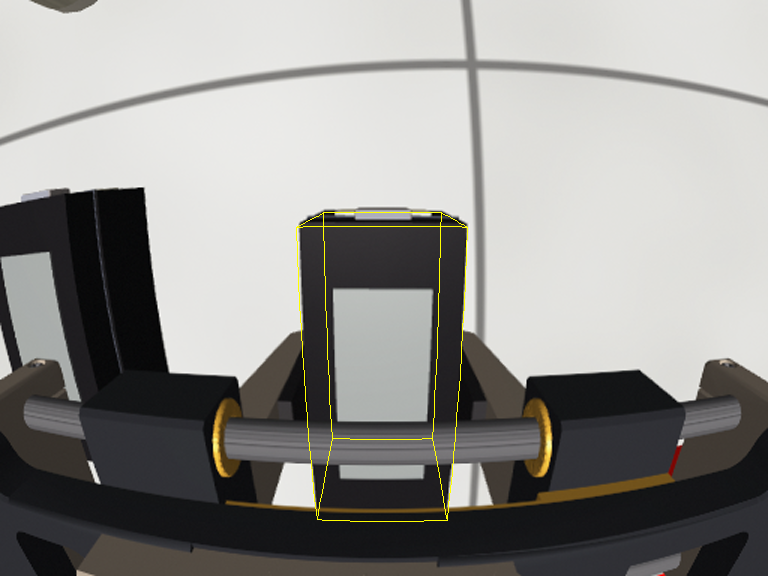

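Request:
apply_moves(
  increments=[
    [0.03,0,0,0.02,0,0,0],
    [0.03,0,0,0.035,0,0,0],
    [0.03,0,0,0.035,0,0,0],
    [0.03,0,0,0.035,0,0,0],
    [0.03,0,0,0.035,0,0,0],
  ],
)

```text
time: 10.23
tool_pos: [0.5306, 0.0809, 0.1526]
tool_rot: [[0.999, -0.054, -0.002], [-0.054, -0.999, -0.001], [-0.002, 0.001, -1.0]]
contact_force: [0.6, -0.2, -5.7]
gripper_width: 0.548
```

Request:
apply_moves(
  increments=[
    [0.03,0,0,0,0,0.1,0],
    [0.03,0,0,0,0,0.12,0],
    [0.03,0,0,0,0,0.12,0],
    [0.03,0,0,0,0,0.12,0],
    [0.03,0,0,0,0,0.05,0],
  ],
)

```text
time: 10.65
tool_pos: [0.5327, 0.0808, 0.1501]
tool_rot: [[0.868, -0.047, -0.494], [-0.055, -0.999, -0.0], [-0.494, 0.027, -0.869]]
contact_force: [-1.4, 0.3, -5.7]
gripper_width: 0.542
```

Request:
apply_moves(
  increments=[
    [0.03,0,0,0,0,0,0],
    [0.03,0,0,0,0,0,0],
    [0.03,0,0,0,0,0,0],
    [0.03,0,0,0,0,0,0],
  ],
)

```text
time: 10.98
tool_pos: [0.5314, 0.0812, 0.1524]
tool_rot: [[0.872, -0.047, -0.487], [-0.054, -0.999, -0.0], [-0.486, 0.026, -0.874]]
contact_force: [0.6, 0.3, -5.2]
gripper_width: 0.54
```

```bash
python3 st.py
```

```text
10.9833 [0.5314 0.0812 0.1524] F [ 0.6098  0.3142 -5.2055] M [ 0.0464 -0.7011 -0.0059] w 0.04964493764837554
[[ 0.8723 -0.0471 -0.4868]
 [-0.054  -0.9985 -0.0001]
 [-0.4861  0.0264 -0.8735]]
```

Request:
apply_moves(
  increments=[
    [0.03,0,0,0,0,-0.09,0],
    [0.03,0,0,0,0,-0.12,0],
    [0.03,0,0,0,0,-0.12,0],
    [0.03,0,0,0,0,-0.12,0],
    [0.03,0,0,0,0,-0.06,0],
  ],
)

```text
time: 11.4
tool_pos: [0.5295, 0.0811, 0.1537]
tool_rot: [[0.999, -0.054, 0.007], [-0.054, -0.999, 0.001], [0.007, -0.001, -1.0]]
contact_force: [-0.5, -0.1, -6.2]
gripper_width: 0.544
```

Request:
apply_moves(
  increments=[
    [0.03,0,0,0,0,0,0],
    [0.03,0,0,0,0,0,0],
    [0.03,0,0,0,0,0,0],
    [0.03,0,0,0,0,0,0],
  ],
)

```text
time: 11.73
tool_pos: [0.5327, 0.0812, 0.1522]
tool_rot: [[0.999, -0.054, -0.001], [-0.054, -0.999, 0.0], [-0.001, -0.0, -1.0]]
contact_force: [0.0, 0.2, -5.5]
gripper_width: 0.542
```

```bash
python3 st.py
```

```text
11.7333 [0.5327 0.0812 0.1522] F [ 0.0155  0.192  -5.5058] M [ 0.0141  0.0184 -0.0569] w 0.049779939085119206
[[ 0.9985 -0.0543 -0.0006]
 [-0.0543 -0.9985  0.0001]
 [-0.0006 -0.0001 -1.    ]]
```

Request:
apply_moves(
  increments=[
    [0.03,0,0,0,0,-0.1,0],
    [0.03,0,0,0,0,-0.12,0],
    [0.03,0,0,0,0,-0.12,0],
    [0.03,0,0,0,0,-0.12,0],
    [0.03,0,0,0,0,-0.05,0],
  ],
)

```text
time: 12.15
tool_pos: [0.5288, 0.081, 0.1501]
tool_rot: [[0.871, -0.047, 0.488], [-0.054, -0.999, 0.001], [0.488, -0.027, -0.873]]
contact_force: [0.4, -1.8, -7.1]
gripper_width: 0.544
```

Request:
apply_moves(
  increments=[
    [0.03,0,0,0,0,0,0],
    [0.03,0,0,0,0,0,0],
    [0.03,0,0,0,0,0,0],
    [0.03,0,0,0,0,0,0],
  ],
)

```text
time: 12.48
tool_pos: [0.5338, 0.0813, 0.1527]
tool_rot: [[0.872, -0.048, 0.488], [-0.055, -0.998, -0.0], [0.487, -0.027, -0.873]]
contact_force: [0.3, 0.3, -5.6]
gripper_width: 0.543
```

```bash
python3 st.py
```

```text
12.4833 [0.5338 0.0813 0.1527] F [ 0.3008  0.3499 -5.5715] M [0.1176 0.6431 0.011 ] w 0.049927414281582184
[[ 0.8715 -0.0481  0.488 ]
 [-0.0549 -0.9985 -0.0003]
 [ 0.4873 -0.0266 -0.8728]]
```

Request:
apply_moves(
  increments=[
    [0.03,0,0,0,0,0.09,0],
    [0.03,0,0,0,0,0.12,0],
    [0.03,0,0,0,0,0.12,0],
    [0.03,0,0,0,0,0.12,0],
    [0.03,0,0,0,0,0.06,0],
  ],
)

```text
time: 12.9
tool_pos: [0.5363, 0.0819, 0.1538]
tool_rot: [[0.999, -0.054, -0.002], [-0.054, -0.999, 0.003], [-0.002, -0.003, -1.0]]
contact_force: [1.4, 0.4, -4.7]
gripper_width: 0.542
```

Request:
apply_moves(
  increments=[
    [0.03,0,0,0,0,0,0],
    [0.03,0,0,0,0,0,0],
    [0.03,0,0,0,0,0,0],
    [0.03,0,0,0,0,0,0],
  ],
)

```text
time: 13.23
tool_pos: [0.5309, 0.0812, 0.1517]
tool_rot: [[0.999, -0.054, 0.0], [-0.054, -0.999, 0.0], [0.0, -0.0, -1.0]]
contact_force: [-0.4, -0.2, -5.3]
gripper_width: 0.545
```

```bash
python3 st.py
```

```text
13.2333 [0.5309 0.0812 0.1517] F [-0.3623 -0.1671 -5.2984] M [ 0.0349 -0.054  -0.0435] w 0.05005738303539917
[[ 0.9985 -0.0539  0.0003]
 [-0.0539 -0.9985  0.0001]
 [ 0.0003 -0.0001 -1.    ]]
```

```bash
cat > av.py <<'E'
from rig import ctrl;import numpy as np
M=[];F=[]
for i in range(10):
    ctrl.snapshot('top'); s=ctrl.sense(); M.append(s['torque']);F.append(s['contact_force'])
M=np.array(M);F=np.array(F)
print('My',M[:,1].round(3),'mean',M.mean(0).round(4),'sd',M[:,1].std().round(4),'F',F.mean(0).round(2),'t',s['time'],s['tool_rot'][:,2].round(4))
E
python3 av.py
```

```text
My [-0.006 -0.022 -0.004  0.031 -0.03  -0.026 -0.047 -0.035 -0.066 -0.041] mean [ 0.0112 -0.0246  0.0071] sd 0.0255 F [ 0.01  0.12 -5.1 ] t 13.7333 [ 2.e-04  0.e+00 -1.e+00]
```

Request:
apply_moves(
  increments=[
    [0.03,0,0,0,0,0.1,0],
    [0.03,0,0,0,0,0.12,0],
    [0.03,0,0,0,0,0.12,0],
    [0.03,0,0,0,0,0.12,0],
    [0.03,0,0,0,0,0.05,0],
  ],
)

```text
time: 14.15
tool_pos: [0.5337, 0.0811, 0.1507]
tool_rot: [[0.869, -0.047, -0.493], [-0.054, -0.999, 0.0], [-0.492, 0.027, -0.87]]
contact_force: [-0.9, 0.3, -5.9]
gripper_width: 0.542
```

Request:
apply_moves(
  increments=[
    [0.03,0,0,0,0,0,0],
    [0.03,0,0,0,0,0,0],
    [0.03,0,0,0,0,-0.1,0],
    [0.03,0,0,0,0,-0.12,0],
    [0.03,0,0,0,0,-0.12,0],
  ],
)

```text
time: 14.57
tool_pos: [0.5325, 0.0813, 0.1526]
tool_rot: [[0.986, -0.053, -0.161], [-0.054, -0.999, 0.0], [-0.161, 0.008, -0.987]]
contact_force: [0.9, -0.5, -5.8]
gripper_width: 0.543
```

Request:
apply_moves(
  increments=[
    [0.03,0,0,0,0,-0.1,0],
    [0.03,0,0,0,0,-0.07,0],
    [0.03,0,0,0,0,0,0],
    [0.03,0,0,0,0,0,0],
    [0.03,0,0,0,0,0,0],
  ],
)

```text
time: 14.98
tool_pos: [0.5322, 0.0813, 0.1529]
tool_rot: [[0.999, -0.054, 0.001], [-0.054, -0.999, 0.0], [0.0, -0.0, -1.0]]
contact_force: [0.3, 0.5, -4.8]
gripper_width: 0.54
```

```bash
python3 av.py
```

```text
My [0.039 0.086 0.027 0.059 0.108 0.039 0.045 0.07  0.026 0.043] mean [ 0.041   0.0542 -0.0069] sd 0.0252 F [-0.05  0.21 -5.59] t 15.4833 [-6.e-04 -1.e-04 -1.e+00]
```

Request:
apply_moves(
  increments=[
    [0.03,0,0,0,0,-0.1,0],
    [0.03,0,0,0,0,-0.12,0],
    [0.03,0,0,0,0,-0.12,0],
    [0.03,0,0,0,0,-0.12,0],
    [0.03,0,0,0,0,-0.09,0],
  ],
)

```text
time: 15.9
tool_pos: [0.5298, 0.0812, 0.1517]
tool_rot: [[0.852, -0.046, 0.521], [-0.055, -0.999, 0.001], [0.52, -0.03, -0.853]]
contact_force: [1.4, -3.2, -5.7]
gripper_width: 0.54
```

Request:
apply_moves(
  increments=[
    [0.03,0,0,0,0,0,0],
    [0.03,0,0,0,0,0,0],
    [0.03,0,0,0,0,0,0],
    [0.03,0,0,0,0,0.1,0],
    [0.03,0,0,0,0,0.1,0],
  ],
)

```text
time: 16.32
tool_pos: [0.5315, 0.0817, 0.1521]
tool_rot: [[0.939, -0.049, 0.341], [-0.053, -0.999, 0.001], [0.34, -0.019, -0.94]]
contact_force: [1.1, -1.6, -5.7]
gripper_width: 0.544
```

Request:
apply_moves(
  increments=[
    [0.03,0,0,0,0,0.1,0],
    [0.03,0,0,0,0,0.1,0],
    [0.03,0,0,0,0,0.1,0],
    [0.03,0,0,0,0,0.05,0],
    [0.03,0,0,0,0,0,0],
  ],
)

```text
time: 16.73
tool_pos: [0.5372, 0.0813, 0.1529]
tool_rot: [[0.999, -0.054, 0.005], [-0.054, -0.999, 0.001], [0.005, -0.001, -1.0]]
contact_force: [0.4, 0.4, -5.5]
gripper_width: 0.544
```

Request:
apply_moves(
  increments=[
    [0.03,0,0,0,0,0,0],
    [0.03,0,0,0,0,0,0],
    [0.03,0,0,0,0,0,0],
  ],
)

```text
time: 16.98
tool_pos: [0.5318, 0.0802, 0.1518]
tool_rot: [[0.999, -0.054, 0.005], [-0.054, -0.999, -0.003], [0.005, 0.002, -1.0]]
contact_force: [0.0, 0.0, -5.4]
gripper_width: 0.541
```

```bash
python3 av.py
```

```text
My [-0.027 -0.013 -0.061 -0.025 -0.062  0.01  -0.05  -0.052 -0.056  0.006] mean [ 0.0189 -0.033  -0.0163] sd 0.0258 F [ 0.   -0.18 -5.44] t 17.4833 [ 0.0047 -0.0036 -1.    ]
```

Request:
apply_moves(
  increments=[
    [0.03,0,0,0,0,0.1,0],
    [0.03,0,0,0,0,0.12,0],
    [0.03,0,0,0,0,0.12,0],
    [0.03,0,0,0,0,0.12,0],
    [0.03,0,0,0,0,0.09,0],
  ],
)

```text
time: 17.9
tool_pos: [0.5339, 0.0799, 0.1518]
tool_rot: [[0.852, -0.045, -0.522], [-0.055, -0.998, -0.003], [-0.521, 0.031, -0.853]]
contact_force: [-0.5, -0.4, -4.6]
gripper_width: 0.541
```

Request:
apply_moves(
  increments=[
    [0.03,0,0,0,0,0,0],
    [0.03,0,0,0,0,0,0],
    [0.03,0,0,0,0,0,0],
    [0.03,0,0,0,0,-0.1,0],
    [0.03,0,0,0,0,-0.1,0],
  ],
)

```text
time: 18.32
tool_pos: [0.5327, 0.0799, 0.1515]
tool_rot: [[0.941, -0.051, -0.333], [-0.055, -0.998, -0.004], [-0.333, 0.022, -0.943]]
contact_force: [0.7, 0.0, -5.3]
gripper_width: 0.541
```

Request:
apply_moves(
  increments=[
    [0.03,0,0,0,0,-0.1,0],
    [0.03,0,0,0,0,-0.1,0],
    [0.03,0,0,0,0,-0.1,0],
    [0.03,0,0,0,0,-0.05,0],
    [0.03,0,0,0,0,0,0],
  ],
)

```text
time: 18.73
tool_pos: [0.529, 0.0799, 0.1539]
tool_rot: [[0.998, -0.054, 0.009], [-0.054, -0.999, -0.003], [0.009, 0.003, -1.0]]
contact_force: [-0.8, 0.3, -5.0]
gripper_width: 0.54
```

Request:
apply_moves(
  increments=[
    [0.03,0,0,0,0,0,0],
    [0.03,0,0,0,0,0,0],
    [0.03,0,0,0,0,0,0],
  ],
)

```text
time: 18.98
tool_pos: [0.533, 0.08, 0.1523]
tool_rot: [[0.998, -0.055, 0.005], [-0.055, -0.998, -0.003], [0.005, 0.003, -1.0]]
contact_force: [0.3, 0.1, -5.5]
gripper_width: 0.542
```

```bash
python3 av.py; python3 wc.py pics/w10.png
```

```text
My [ 0.039  0.08   0.127 -0.006  0.078  0.068  0.111  0.089  0.111  0.054] mean [ 0.0265  0.0752 -0.0039] sd 0.0373 F [-0.02 -0.05 -5.35] t 19.4833 [ 0.0042 -0.0036 -1.    ]
[0.53231983 0.07986653 0.15165893] -0.054960222895493724 [ 0.0196523   0.05375151 -0.03785024] [ 0.14479883 -0.43280155 -5.3709539 ]
```

View pics/w10.png

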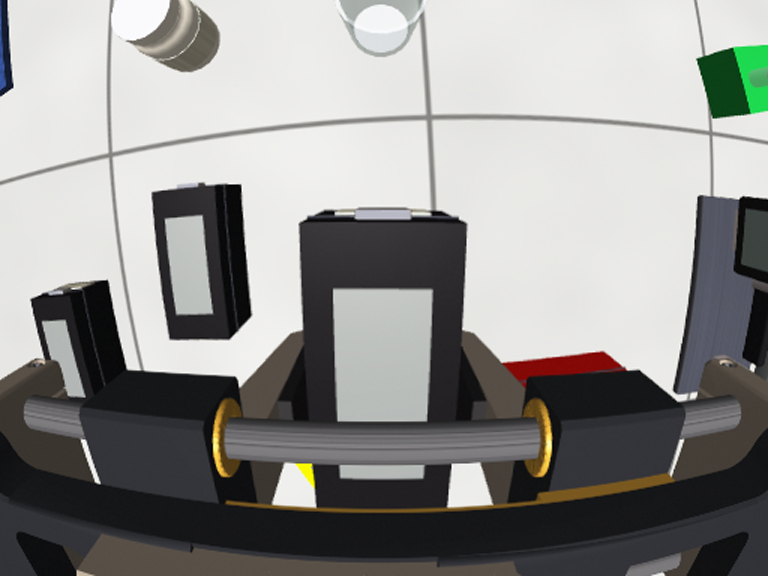

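This is the rattling case: with the tool levelled, My was −0.025 and −0.033 N·m after tipping one way and +0.054 and +0.075 after the other, a difference of about 0.1. The case hasn't slipped in the view. Carrying it to the window now, turning +1.595 rad on the way.

Request:
apply_moves(
  increments=[
    [0.03,0.002,-0.008,0,0,0,0.08],
    [0.03,0.002,-0.012,0,0,0,0.11],
    [0.03,0.002,-0.012,0,0,0,0.11],
    [0.03,0.002,-0.012,0,0,0,0.11],
    [0.03,0.002,-0.012,0,0,0,0.11],
  ],
)

```text
time: 19.95
tool_pos: [0.5424, 0.0234, 0.1519]
tool_rot: [[0.891, 0.454, 0.006], [0.454, -0.891, -0.001], [0.005, 0.003, -1.0]]
contact_force: [0.5, 0.1, -5.3]
gripper_width: 0.543
```

Request:
apply_moves(
  increments=[
    [0.03,0.002,-0.012,0,0,0,0.11],
    [0.03,0.002,-0.012,0,0,0,0.11],
    [0.03,0.002,-0.012,0,0,0,0.11],
    [0.03,0.002,-0.012,0,0,0,0.11],
    [0.03,0.002,-0.012,0,0,0,0.11],
  ],
)

```text
time: 20.37
tool_pos: [0.5524, -0.0367, 0.1519]
tool_rot: [[0.523, 0.852, 0.005], [0.852, -0.523, 0.002], [0.005, 0.003, -1.0]]
contact_force: [0.2, -1.6, -4.9]
gripper_width: 0.546
```

Request:
apply_moves(
  increments=[
    [0.03,0.002,-0.012,0,0,0,0.11],
    [0.03,0.002,-0.012,0,0,0,0.11],
    [0.03,0.002,-0.012,0,0,0,0.11],
    [0.03,0.002,-0.012,0,0,0,0.11],
    [0.03,0.002,-0.009,0,0,0,0.08],
  ],
)

```text
time: 20.78
tool_pos: [0.5624, -0.0941, 0.1518]
tool_rot: [[0.03, 1.0, 0.004], [1.0, -0.03, 0.004], [0.004, 0.003, -1.0]]
contact_force: [-0.1, 0.0, -5.3]
gripper_width: 0.539
```

Request:
apply_moves(
  increments=[
    [0.03,0,0,0,0,0,0],
    [0.03,0,0,0,0,0,0],
  ],
)

```text
time: 20.95
tool_pos: [0.5623, -0.0933, 0.1518]
tool_rot: [[0.039, 0.999, 0.003], [0.999, -0.039, 0.005], [0.005, 0.003, -1.0]]
contact_force: [-1.2, 0.9, -5.0]
gripper_width: 0.546
```

```bash
python3 st.py
```

```text
20.95 [ 0.5623 -0.0933  0.1518] F [-1.1531  0.9121 -5.0271] M [-0.0717 -0.0889  0.0371] w 0.05019370339094192
[[ 0.0394  0.9992  0.0035]
 [ 0.9992 -0.0394  0.0048]
 [ 0.0049  0.0033 -1.    ]]
```

Request:
apply_moves(
  increments=[
    [0.03,0,0,-0.02,-0.004,0.004,0.005],
    [0.03,0,0,-0.03,0,0,0],
    [0.03,0,0,-0.03,0,0,0],
    [0.03,0,0,-0.0195,0,0,0],
    [0.03,0,0,0,0,0,0],
  ],
)

```text
time: 21.37
tool_pos: [0.5589, -0.0918, 0.0484]
tool_rot: [[0.033, 0.999, -0.007], [0.999, -0.033, 0.002], [0.002, -0.008, -1.0]]
contact_force: [-1.2, 0.6, -5.6]
gripper_width: 0.544
```

Request:
apply_moves(
  increments=[
    [0.03,0,0,0,0,0,0],
    [0.03,0,0,0,0,0,0],
    [0.03,0,0,0,0,0,0],
    [0.03,0,0,0,0,0,0],
  ],
)

```text
time: 21.7
tool_pos: [0.5636, -0.0932, 0.054]
tool_rot: [[0.031, 1.0, 0.002], [1.0, -0.031, 0.0], [0.0, 0.002, -1.0]]
contact_force: [-0.2, 0.3, -4.8]
gripper_width: 0.541
```

```bash
python3 st.py
python3 - <<'E'
from h import *
s=ctrl.sense();T=s['tool_pos'];yaw=np.arctan2(s['tool_rot'][1,0],s['tool_rot'][0,0]);print(yaw)
out=[]
for n,(x0,y0,x1,y1) in (('top',(255,165,425,285)),('side',(230,90,360,230))):
    cp=ctrl.camera_params(n); im=ctrl.snapshot(n)[:,:,::-1]; sc=390/(x1-x0)
    im=cv2.resize(im[y0:y1,x0:x1],None,fx=sc,fy=sc,interpolation=cv2.INTER_CUBIC)
    items=[(place(box(-.055,.055,-.025,.025,0,.06),(T[0],T[1],yaw))+[0,0,T[2]+.0377-.03],(0,255,255)),(place(box(.037,.103,-.068,.05,.057,.123),(.487,-.2655,-.03)),(0,0,255))]
    for W,c in items:
        uv=(proj(cp,W)-[x0,y0]+.5)*sc
        for i in range(8):
            for b in(1,2,4):
                if i^b>i: cv2.line(im,tuple(np.int32(uv[i])),tuple(np.int32(uv[i^b])),c,1)
    out.append(cv2.copyMakeBorder(im,0,430-im.shape[0],0,0,cv2.BORDER_CONSTANT))
cv2.imwrite('pics/f1.png',np.hstack(out))
E
```

```text
21.7 [ 0.5636 -0.0932  0.054 ] F [-0.1616  0.2678 -4.7914] M [-0.1029 -0.1005  0.0237] w 0.049674102824941245
[[ 0.0311  0.9995  0.0022]
 [ 0.9995 -0.0311  0.0002]
 [ 0.0003  0.0022 -1.    ]]
1.5397114696016732
```

View pics/f1.png

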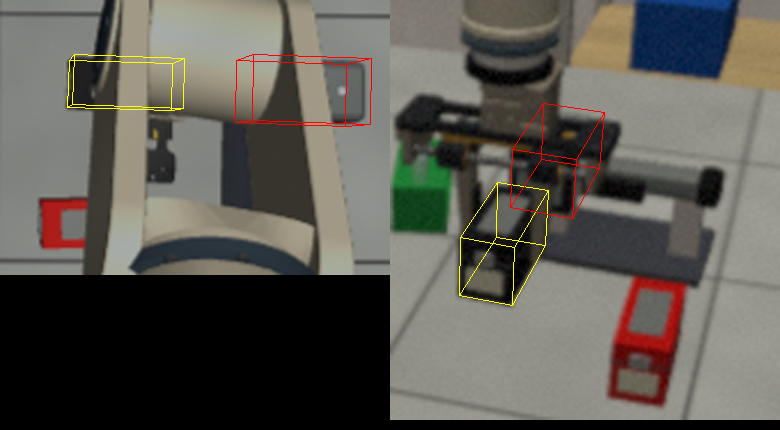

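Request:
apply_moves(
  increments=[
    [0.03,0,0,0,0,0,0],
    [0.03,0,0,0,0,0,0],
    [0.03,0,0,0,0,0,0],
    [0.03,0,0,0,0,0,0],
    [0.03,0,0,0,0,0,0],
  ],
)

```text
time: 22.22
tool_pos: [0.5623, -0.0931, 0.0523]
tool_rot: [[0.031, 1.0, -0.001], [1.0, -0.031, 0.001], [0.001, -0.001, -1.0]]
contact_force: [-0.1, 0.2, -5.6]
gripper_width: 0.542
```

```bash
python3 st.py; python3 wc.py pics/w11.png
python3 - <<'E'
import numpy as np
from rig import ctrl
s=ctrl.sense();T=s['tool_pos'];d=T[:2]-[.487,-.2655];a=-.03
x=d[0]*np.cos(a)+d[1]*np.sin(a);y=-d[0]*np.sin(a)+d[1]*np.cos(a);print('scanner frame',x,y,'gap',y-.105,'z',T[2]+.0377)
E
```

```text
22.2167 [ 0.5623 -0.0931  0.0523] F [-0.1114  0.1864 -5.5787] M [-0.1044 -0.0531  0.0199] w 0.04979922321458654
[[ 0.0308  0.9995 -0.0006]
 [ 0.9995 -0.0308  0.0007]
 [ 0.0006 -0.0006 -1.    ]]
[ 0.56225761 -0.09313818  0.05231225] 1.539968125227182 [-0.104445   -0.05314003  0.01987492] [-0.11136205  0.18640859 -5.57867003]
scanner frame 0.07003769916726375 0.17454915885678982 gap 0.06954915885678982 z 0.08997601181653528
```

View pics/w11.png

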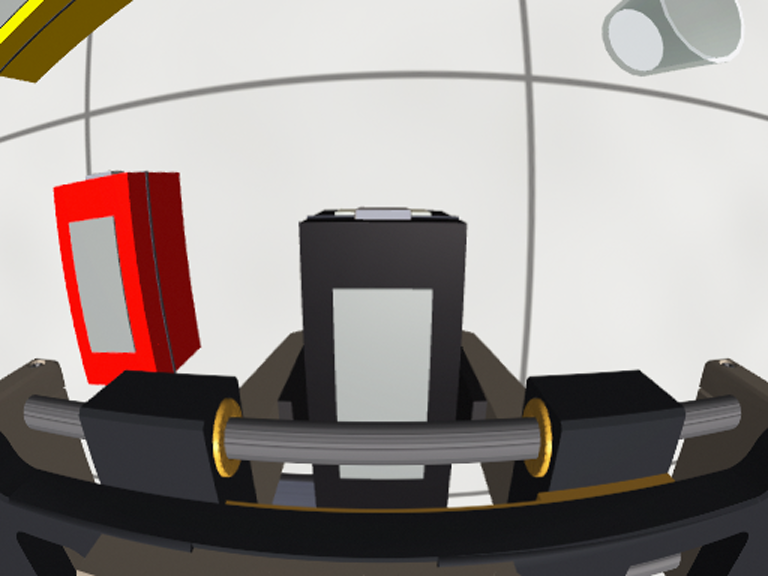

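The case is level and unslipped in the jaws (centre about (383,350) px), lid label up. Nothing else is near it.

```bash
python3 -c "
from rig import ctrl; print(ctrl.close_job())"
```

```text
the job is handed in; nothing more can be done
None
```

I handed the job in at about 22 s, with the gripper still holding the rattling case in front of the scanner's window.

- **Scanner trigger:** The first squeeze missed the lever. The finger tips sit about 28 mm behind the nominal TCP, so the jaws closed on the top of the grip, with up to 22 N at the wrist. I backed off, went lower and squeezed again. The opening reached 42.8 mm, which matches a full squeeze (43 mm). After I let go, the wrist picture showed the lever back in its released position.
- **Finding the rattling case:** The first case I lifted, the black one nearest the scanner, was the loose one. I shook it by tipping it about 0.5 rad each way. With the case level again, the averaged wrist moment differed by 0.08 and 0.11 N·m between the two sides, against about 0.1 expected. Single readings were noisy (about 0.03 N·m). The other two cases and the glassware, jar and rack were never touched.
- **Final hold:** My last check, in the scanner's frame, put the case centre at x = 70.0 mm and 90.0 mm up, with a gap to the window of about 69.5 mm. The case was square to the window within my pose estimate (about 0.01 rad) and tilted less than 0.1°, with the lid up. It had not slipped in the jaws and touched nothing else. The scanner's fitted position is good to about 2–3 mm, so the gap has the same uncertainty.

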